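Empty the sprung walnut chute into a tub

TASK

Stand the white tub upright on the table under the mouth of the steel walnut chute and let go of it. Then pull the chute's sprung gate out by its blue handle until its pointer stands at the red line, so that all three walnuts roll into the tub, and finish while still holding the handle at the red line, because the gate springs shut when it is let go. Leave the timer, the green-capped bottle and the whetstone where they are.

Things in the scene. Friction and masses are not known exactly. Their poses are not given: they have to be found in the camera images.
- chute: Fixed steel chute. Origin on the table under its gate. Its 46 mm wide trough slopes 10 deg down to own -x, ends in a lip at own (-50,0,100) mm. Wall tops: 120 mm high ahead of the gate, 151 to 174 mm behind it (own x 5 to 115 mm). Free under the lip below 85 mm; base from x = +10 mm. Spring barrel to y = -94 mm at height 135 mm. Guide rail on own +y side to y = 205 mm, x +-30 mm, top 93 mm
- chute_lip (a point): middle of the chute's lip, where the walnuts leave it, 100 mm above the table; they land 20 to 60 mm ahead of it (chute's own -x)
- gate (a joint): gate slide, m: 0 = shut (sprung home), grows as the gate is pulled along the chute's own +y; 0.042 at the red line; end stop 0.062. Spring pulls it shut with about 4.5 N at 0 and 11 N at the red line
- gate_handle (a point): grip point on the middle of the blue upright handle, 155 mm above the table; moves with the gate. Handle: 14 mm thick along the slide (chute own y), 34 mm wide (own x), 104 to 172 mm high; shut, it stands at own (0,105) mm of the chute. 50 mm free on all sides above 135 mm height; an 8 mm rod at 130 mm height joins it to the gate
- gate_pointer (a point): tip line of the black pointer at the foot of the handle, 94 mm above the table; moves with the gate
- red_line (a point): middle of the red line across the guide rail, 94 mm above the table; the pointer stands on it at 42 mm of pull
- tub: round white open tub, 115 mm across the rim, 86 mm across the foot, 70 mm high, 3 mm floor, wall about 5 mm thick leaning outward, about 150 g. Origin at the centre of its underside
- walnut0: brown walnut, a 32 mm ball; origin at its centre. Number 1 of three in a row behind the gate in the trough
- walnut1: brown walnut, a 32 mm ball; origin at its centre. Number 2 of three in a row behind the gate in the trough
- walnut2: brown walnut, a 32 mm ball; origin at its centre. Number 3 of three in a row behind the gate in the trough
- timer: round kitchen timer with green top, 68 mm across, 40 mm high; origin at the centre of its underside; bystander
- bottle: white bottle with green cap, 62 mm across, 156 mm high; origin at the centre of its underside; bystander
- whetstone: red and grey whetstone, 60 x 180 x 25 mm; origin at the centre of its underside; bystander
Mind the look-alikes: they are no part of the job. What is meant by the tub is not pink, and is the larger of those in its own colour.

How it is judged:
By the outcome, as a careful person would: the job done as asked, in the order asked, and still so for the second after the job is handed in, while the arm keeps its last pose, push and grip.
It also fails if it takes over 58 s, if anything falls off the work surface, if the arm or the gripper's body presses on something with over 40 N, if the wrist force passes 120 N, or if a joint passes its speed limit or range.

ROBOT

A 7-joint arm with a two-finger parallel gripper is mounted at the origin on the work surface; the furniture and walls round the work are solid. World frame = base frame: x ahead of the robot, y to its left, z up, the work surface at z = 0. Lengths are in m, angles in rad, forces in N, time in s.
With the tool pointing down it reaches from about 0.4 to 0.9 m from the base axis. Payload 5.5 kg.
Tool frame: the origin (TCP) lies midway between the tips of the shut fingers; the grasp point (between the pads) lies 19 mm behind it (manip.grip_depth is the distance from the TCP to the grasp point, in m); z points along the fingers, y is the line along which they close (so a half turn about z gives the same grasp; the last joint's range is limited). The gripper opens to 92 mm and grips with 3 to 60 N. Pads are 19 mm wide; open, the fingers measure 130 mm over their backs; the gripper's body (75 mm by 190 mm) begins 47 mm behind the grasp point.
Start: joints at [-1.076, 0.501, -0.427, 1.55, 0.221, 1.138, -0.21], TCP at [0.149, 0.633, 0.2] pointing down, gripper open.
Joint ranges: [-2.88, 2.88], [-0.31, 2.03], [-1.54, 1.56], [0.2, 2.42], [-1.41, 4.55], [0.19, 2.02], [-2.57, 2.57]. Speed limits (rad/s): [2.57, 2.57, 3.14, 3.14, 3.14, 3.14, 3.14].

INTERFACE

Orientations are given as a unit quaternion [x, y, z, w].
In Python, from bench import manip, effector, viewer gives the robot as it stands. Calls block until the motion is done:
- manip.move_pose(position, orientation): joint-space move of the TCP to a pose.
- manip.servo_line(position, ori=None, vel=0.15): straight line of the TCP; ori=None keeps the orientation; vel is the mean speed in m/s.
- manip.movej(angles): joint-space move.
- effector.open_jaws() and effector.close(f_grip=None): open the fingers fully, or close them until they stop; f_grip is the grip in N (None keeps the last).
- manip.sleep(seconds).
- manip.solve_ik(position, orientation): joint angles nearest the present ones, or None.
- viewer.get_image(name): name is "scene" or "top"; returns the picture (480x640x3 uint8, red, green, blue); there is no depth.
- viewer.get_calibration(name): a dict with "vfov" (degrees; the focal length in pixels is half the picture's height over the tangent of half this angle, whatever the lens; pixels are square), "cx", "cy" (the principal point, pixels), "dist_coeffs" ([k1, k2, p1, p2, k3] as OpenCV has them; the pictures are not rectified), "eye" and "attitude" of the camera in the world. Camera axes: x right, y down, z forward; pixel columns grow to the right and rows downward; lengths in m; the calibration is good to about 2 mm. A picture is of the moment at which its call begins. get_calibration takes no time and is no camera call.
A pose or a line that the arm cannot do raises manip.PlanningError and nothing moves.
- manip.hand_in(): hands the job in; it is judged then, once.
Readings, each from a call of its own:
- manip.current_clock(): time.
- manip.current_q(): joint angles.
- manip.current_joint_velocities(): joint speeds.
- manip.current_tau(): joint torques, N m.
- manip.current_tool_pos(): TCP position.
- manip.current_tcp_rot(): TCP orientation.
- manip.current_force(): force on the tool from outside, world axes, zero at the start.
- manip.current_wrist_torque(): the same for the moment, N m.
- manip.current_finger_gap(): finger opening in m.
- manip.current_gripper_force(): force on a finger pad.
Only numpy, scipy, OpenCV 4.12 (cv2) and the standard library are available. Lean on these libraries where they do the work, as an engineer would, in place of code of your own. Each camera call takes 0.05 s, during which the arm holds its last target. There are 200 camera calls.

## Working session

There is one attempt and no reset: what is moved stays moved. The work goes in short steps, each a Python script; the robot and the scene stay as the last script left them, time stands still between calls to the robot, and variables do not carry over. Pictures are saved under pics/ and viewed, at most 10 in all, crops included, and the job is handed in when it is done.

```bash
ls; mkdir -p pics; python3 - <<'E'
from bench import manip, effector, viewer
import cv2
for n in("scene","top"):
    im=viewer.get_image(n); cv2.imwrite(f"pics/{n}0.png",im[:,:,::-1]); print(n,viewer.get_calibration(n))
print(manip.current_tcp_rot(),manip.current_clock(),manip.grip_depth)
E
```

```text
pics
scene {'vfov': 43.36288891058489, 'cx': 325.28389673688594, 'cy': 236.22271065184523, 'dist_coeffs': array([-0.0335812,  0.       ,  0.       ,  0.       ,  0.       ]), 'eye': array([-0.00993697, -0.89445829,  1.09122942]), 'attitude': array([ 0.89101591, -0.23461308,  0.1091591 , -0.37300354])}
top {'vfov': 46.82014794387118, 'cx': 317.98225120401383, 'cy': 242.94784115138285, 'dist_coeffs': array([-0.04315597,  0.        ,  0.        ,  0.        ,  0.        ]), 'eye': array([ 0.40432915, -0.03209801,  1.35993431]), 'attitude': array([-0.70349183,  0.7089924 , -0.03087671,  0.03841431])}
[ 1.15605384e-01  9.93294819e-01 -8.83288552e-04 -1.36368079e-04] 0.1 0.0188
```

View pics/scene0.png

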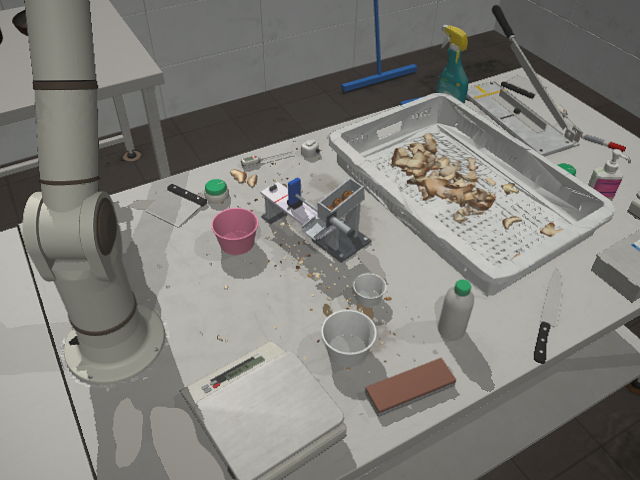

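View pics/top0.png

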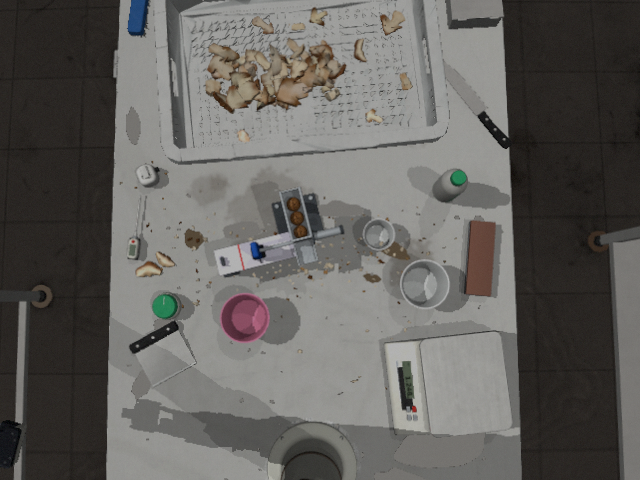

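The big white tub stands upright at about (424,284) in the top view and (348,338) in the scene view. The smaller white one, at (378,235), and the pink one are look-alikes. The chute's gate is near (303,245), its lip points down the image towards the robot, and the blue handle is at (257,250) with the red line at (240,258). Next I measure these by masks.

```bash
cat > h.py <<'E'
from bench import manip, effector, viewer
import cv2, numpy as np
from scipy.spatial.transform import Rotation as R
def cam(n):
    c=viewer.get_calibration(n); f=240/np.tan(np.radians(c["vfov"])/2)
    return np.array([[f,0,c["cx"]],[0,f,c["cy"]],[0,0,1]]),c["dist_coeffs"],np.array(c["eye"]),R.from_quat(c["attitude"]).as_matrix()
def ray(n,p):
    K,d,e,A=cam(n); u=cv2.undistortPoints(np.array([[p]],float),K,d)[0,0]
    v=A@np.r_[u,1]; return e,v/np.linalg.norm(v)
def onz(n,p,z):
    e,v=ray(n,p); return e+v*(z-e[2])/v[2]
def tri(p,q):
    (a,u),(b,v)=ray("scene",p),ray("top",q)
    s=np.linalg.lstsq(np.c_[u,-v],b-a,rcond=None)[0]
    x,y=a+u*s[0],b+v*s[1]; return (x+y)/2,np.linalg.norm(x-y)
def proj(n,P):
    K,d,e,A=cam(n); return cv2.projectPoints(np.atleast_2d(np.array(P,float)),cv2.Rodrigues(A.T)[0],-A.T@e,K,d)[0][:,0]
def comps(m,box,amin=8):
    M=np.zeros(m.shape,np.uint8); x0,y0,x1,y1=box; M[y0:y1,x0:x1]=m[y0:y1,x0:x1]
    k,L,s,c=cv2.connectedComponentsWithStats(M); return [(s[i].tolist(),c[i]) for i in range(1,k) if s[i,4]>=amin]
E
python3 - <<'E'
from h import *
a=cv2.imread("pics/scene0.png");b=cv2.imread("pics/top0.png")
S=cv2.cvtColor(a,cv2.COLOR_BGR2HSV);T=cv2.cvtColor(b,cv2.COLOR_BGR2HSV)
blue=lambda H:cv2.inRange(H,(105,120,40),(128,255,255))
red=lambda H:cv2.inRange(H,(0,130,90),(8,255,255))|cv2.inRange(H,(172,130,90),(180,255,255))
brn=lambda H:cv2.inRange(H,(4,110,30),(18,255,200))
bs=comps(blue(S),(270,165,320,225));bt=comps(blue(T),(235,230,280,270))
rs=comps(red(S),(255,170,320,225),3);rt=comps(red(T),(210,230,280,275),3)
print("blue",bs,bt);print("red",rs,rt);print("walnut",comps(brn(T),(275,180,320,245)))
if bs and bt: print("handle",tri(bs[0][1],bt[0][1]))
# tub
print("tub rim guess",onz("top",(424,284),.07),onz("scene",(348,333),.07),"foot0",onz("top",(0+305,262),.1))
c=np.hstack([cv2.resize(a[160:265,250:380],None,fx=3,fy=3,interpolation=2),cv2.resize(b[180:285,205:345],None,fx=2.8,fy=3,interpolation=2)])
d=cv2.resize(b[230:320,350:480],None,fx=3,fy=3,interpolation=2);d2=cv2.resize(a[295:385,300:430],None,fx=3,fy=3,interpolation=2)
d=np.hstack([d2,d]);w=max(c.shape[1],d.shape[1])
p=lambda i:cv2.copyMakeBorder(i,0,0,0,w-i.shape[1],0)
o=np.vstack([p(c),p(d)]);print(o.shape);cv2.imwrite("pics/crop.png",o)
E
```

```text
blue [([288, 178, 12, 27, 234], array([293.54273504, 189.95299145]))] [([251, 242, 11, 17, 129], array([255.46511628, 250.58914729]))]
red [([282, 195, 5, 3, 5], array([284. , 196.2])), ([275, 199, 5, 4, 6], array([276.66666667, 200.5       ]))] [([238, 245, 1, 3, 3], array([238., 246.])), ([239, 249, 1, 3, 3], array([239., 250.])), ([240, 254, 1, 3, 3], array([240., 255.])), ([241, 258, 1, 3, 3], array([241., 259.])), ([242, 262, 1, 3, 3], array([242., 263.])), ([243, 266, 1, 3, 3], array([243., 267.]))]
walnut [([287, 198, 20, 40, 404], array([296.41831683, 217.14356436]))]
handle (array([0.50764503, 0.11936261, 0.13994291]), np.float64(0.001966616039816238))
tub rim guess [ 0.43346977 -0.26414456  0.07      ] [ 0.42789196 -0.27003528  0.07      ] foot0 [0.48495272 0.01077665 0.1       ]
(585, 782, 3)
```

View pics/crop.png

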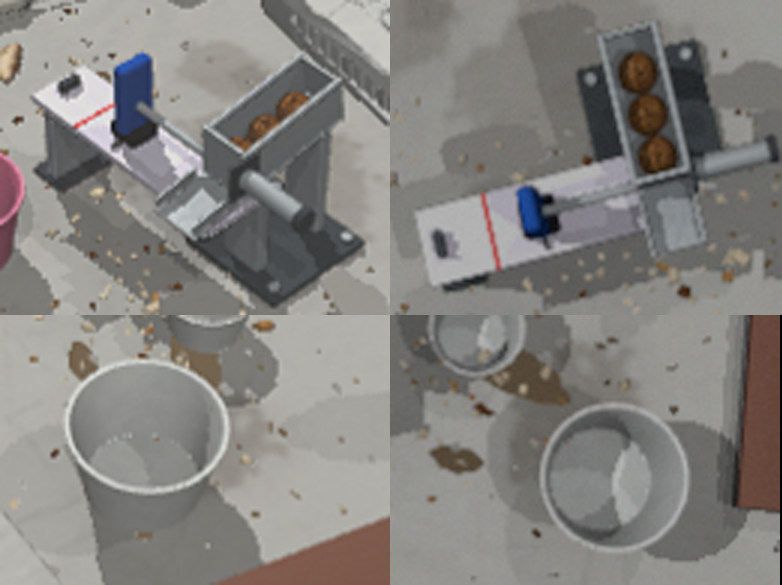

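The crop shows the walnuts in the top view at about (293.6,204), (297.1,218.3) and (300.7,231.7). The red line runs (238,245)–(243,267.5), the tub rim circle is centred at (425,283.7), and the lip edge is near (306,263).

```bash
python3 - <<'E'
from h import *
b=cv2.imread("pics/top0.png");a=cv2.imread("pics/scene0.png")
w=[onz("top",p,z) for p,z in(((293.6,204),.142),((297.1,218.3),.136),((300.7,231.7),.130))]
r0,r1=onz("top",(238,245),.0935),onz("top",(243,267.5),.0935)
print("walnuts",np.round(w,4),"yaw",[np.degrees(np.arctan2(*(d[:2][::-1]))) for d in(w[0]-w[2],r0-r1)])
h,e=tri((293.54,189.95),(255.46,250.59));print("red mid",(r0+r1)/2,"len",np.linalg.norm(r0-r1))
print("handle top",onz("top",(255.4,250.3),.172),onz("top",(255.46,250.59),.155),h)
l,rr=onz("top",(299.8,264),.1),onz("top",(315.5,261),.1);print("lip",(l+rr)/2)
for n,box in(("top",(392,252,456,316)),("scene",(315,305,385,360))):
    x0,y0,x1,y1=box;g=cv2.cvtColor((b if n=="top" else a)[y0:y1,x0:x1],cv2.COLOR_BGR2GRAY)
    m=(g>195).astype(np.uint8);k,L,s,_=cv2.connectedComponentsWithStats(m);i=1+np.argmax(s[1:,2]*s[1:,3])
    pts=cv2.convexHull(np.argwhere(L==i)[:,::-1].astype(np.float32)+np.float32([x0,y0]))[:,0]
    P=np.array([onz(n,p,.07)[:2] for p in pts])
    q=np.linalg.lstsq(np.c_[2*P,np.ones(len(P))],(P**2).sum(1),rcond=None)[0]
    print(n,"tub",q[:2],"R",np.sqrt(q[2]+q[:2]@q[:2]),len(P),s[i].tolist())
E
```

```text
walnuts [[0.6117 0.0341 0.142 ]
 [0.5804 0.0267 0.136 ]
 [0.5509 0.019  0.13  ]] yaw [np.float64(13.913808134175301), np.float64(12.852056251990799)]
red mid [0.49978466 0.15909802 0.0935    ] len 0.05321454002657197
handle top [0.50641944 0.11511015 0.172     ] [0.50724336 0.11708301 0.155     ] [0.50764316 0.11937362 0.13994509]
lip [0.48376489 0.004746   0.1       ]Traceback (most recent call last):
  File "<stdin>", line 11, in <module>
    return _wrapfunc(a, 'argmax', axis=axis, out=out, **kwds)
    return bound(*args, **kwds)
ValueError: attempt to get argmax of an empty sequence
```

```bash
cat >> h.py <<'E'
yaw=np.radians(13.3); EX=np.array([np.cos(yaw),np.sin(yaw),0]); EY=np.array([-np.sin(yaw),np.cos(yaw),0]); Z=np.array([0,0,1.])
O=np.array([.5325,.0168,0])
def quat(yax,zax):
    return R.from_matrix(np.c_[np.cross(yax,zax),yax,zax]).as_quat()
t=np.radians(11.5)
A=-(np.cos(t)*Z-np.sin(t)*EY)           # tool axis, leaning to own -y
Q=quat(np.cos(t)*EY+np.sin(t)*Z,A)
def tubtcp(c,lift=0):                   # TCP for tub foot centre c
    g=np.array([c[0],c[1],.058+lift])-.0525*EY
    return g+.0188*A
def rim(b,n,box,z=.07):
    x0,y0,x1,y1=box;g=cv2.cvtColor(b[y0:y1,x0:x1],cv2.COLOR_BGR2GRAY)
    for th in range(150,235,5):
        k,L,s,_=cv2.connectedComponentsWithStats((g>th).astype(np.uint8))
        if k<2: break
        i=1+np.argmax(s[1:,2]*s[1:,3])
        pts=cv2.convexHull(np.argwhere(L==i)[:,::-1].astype(np.float32)+np.float32([x0,y0]))[:,0]
        P=np.array([onz(n,p,z)[:2] for p in pts])
        if len(P)<8: continue
        q=np.linalg.lstsq(np.c_[2*P,np.ones(len(P))],(P**2).sum(1),rcond=None)[0]
        rad=np.sqrt(q[2]+q[:2]@q[:2]); res=np.std(np.linalg.norm(P-q[:2],axis=1))
        if .052<rad<.062: print(n,th,"tub",q[:2].round(4),"R",rad.round(4),"res",res.round(4))
E
python3 - <<'E'
from h import *
rim(cv2.imread("pics/top0.png"),"top",(392,252,456,316))
rim(cv2.imread("pics/scene0.png"),"scene",(315,303,385,362))
c=np.array([.431,-.266])
print("guess px",proj("top",[[*c,.07]]),proj("scene",[[*c,.07]]))
for p in(tubtcp(c),tubtcp(c,.2),tubtcp(O-.13*EX,.05),tubtcp(O-.098*EX,0)):
    print(p.round(3),[None if (q:=manip.solve_ik(p,o)) is None else np.round(q,2) for o in(Q,quat(-(np.cos(t)*EY+np.sin(t)*Z),A))])
H=O+.105*EY
for s in(1,-1):
  for d in(0,.042): print([None if (q:=manip.solve_ik(H+d*EY+[0,0,z],quat(s*EY,-Z))) is None else np.round(q,2) for z in(.136,.25)])
E
```

```text
top 150 tub [ 0.4344 -0.2653] R 0.057 res 0.0009
top 155 tub [ 0.4342 -0.2653] R 0.0568 res 0.0006
top 160 tub [ 0.4349 -0.2659] R 0.056 res 0.0004
scene 180 tub [ 0.4318 -0.265 ] R 0.0575 res 0.0007
scene 185 tub [ 0.4316 -0.2652] R 0.0571 res 0.0005
scene 190 tub [ 0.4315 -0.2654] R 0.0569 res 0.0004
scene 195 tub [ 0.4316 -0.2651] R 0.0566 res 0.0003
scene 200 tub [ 0.4306 -0.2651] R 0.0557 res 0.0006
guess px [[424.82485711 285.05942294]] [[348.25881248 331.04445948]]
[ 0.442 -0.313  0.04 ] [array([ 0.77,  0.6 , -0.15,  1.8 , -0.06,  0.91,  2.48]), array([-0.04,  0.86,  1.01,  1.83, -0.87,  1.18,  0.01])]
[ 0.442 -0.313  0.24 ] [array([ 1.29,  0.49, -0.87,  1.63,  0.22,  1.32,  2.2 ]), array([-0.04,  0.51,  0.98,  1.68, -0.51,  1.39, -0.28])]
[ 0.417 -0.061  0.09 ] [array([-0.1 ,  0.32,  0.4 ,  2.15, -0.4 ,  0.85,  2.38]), array([-0.23,  0.34,  0.56,  2.15, -0.46,  0.87, -0.7 ])]
[ 0.448 -0.053  0.04 ] [array([ 0.07,  0.43,  0.17,  2.1 , -0.38,  0.74,  2.33]), array([-0.19,  0.47,  0.49,  2.11, -0.56,  0.79, -0.64])]
[array([-0.1 ,  0.33, -0.22,  1.94,  0.09,  0.89,  1.44]), array([-0.13,  0.2 , -0.17,  1.82,  0.04,  1.13,  1.49])]
[array([-0.14,  0.33, -0.26,  1.93,  0.11,  0.89,  1.34]), array([-0.16,  0.2 , -0.23,  1.81,  0.05,  1.13,  1.39])]
[array([-0.48,  0.32,  0.24,  1.95, -0.1 ,  0.88, -1.53]), array([-0.47,  0.19,  0.21,  1.83, -0.04,  1.13, -1.58])]
[array([-0.55,  0.33,  0.23,  1.95, -0.09,  0.88, -1.62]), array([-0.53,  0.19,  0.2 ,  1.83, -0.04,  1.13, -1.66])]
```

```bash
echo 'Q=quat(-(np.cos(t)*EY+np.sin(t)*Z),A); TC=np.array([.433,-.2653])' >> h.py
python3 - <<'E'
from h import *
p=np.array(manip.current_tool_pos())
manip.servo_line(p+[0,0,.15],vel=.2)
manip.move_pose(tubtcp(TC,.2),Q)
print(manip.current_clock(),manip.current_tool_pos())
manip.servo_line(tubtcp(TC,.0),vel=.12)
print("f",manip.current_force())
effector.close(f_grip=20)
print(manip.current_finger_gap(),manip.current_gripper_force(),manip.current_force())
manip.servo_line(tubtcp(TC,.05),vel=.08)
print(manip.current_clock(),manip.current_finger_gap(),manip.current_force())
for n in("scene","top"): cv2.imwrite(f"pics/{n}1.png",viewer.get_image(n)[:,:,::-1])
cv2.imwrite("pics/s1.png",cv2.resize(cv2.imread("pics/scene1.png")[160:420,230:500],None,fx=2,fy=2))
E
```

```text
4.4917 [ 0.44482902 -0.31198943  0.23940818]
f [ 0.12571372  0.16138584 -0.56006379]
0.004955350821892601 19.65922351257177 [ 0.14370529 -0.16247363 -0.34908986]
8.3917 0.0041087637018676565 [-0.39564259  0.09533403 -1.27561211]
```

View pics/s1.png

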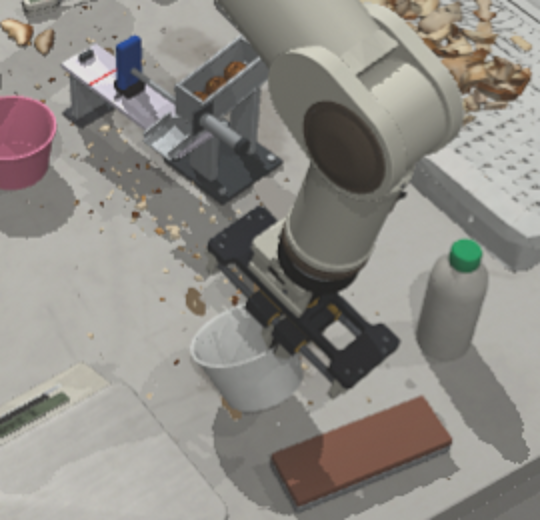

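The tub is off the table, gripped by its near wall and drooping slightly. I carry it over and set it under the lip.

```bash
python3 - <<'E'
from h import *
manip.servo_line(tubtcp(TC,.06),vel=.1)
manip.servo_line(tubtcp(O-.135*EX,.06),vel=.12)
manip.servo_line(tubtcp(O-.135*EX,.012),vel=.08)
print(manip.current_force(),manip.current_finger_gap())
manip.servo_line(tubtcp(O-.096*EX,.012),vel=.06)
print(manip.current_force())
for l in(.008,.005,.002,0):
    manip.servo_line(tubtcp(O-.096*EX,l),vel=.03); print(l,manip.current_force())
for n in("scene","top"): cv2.imwrite(f"pics/{n}2.png",viewer.get_image(n)[:,:,::-1])
a,b=cv2.imread("pics/scene2.png")[150:350,200:400],cv2.imread("pics/top2.png")[180:380,220:420]
cv2.imwrite("pics/s2.png",cv2.resize(np.hstack([a,b]),None,fx=2,fy=2))
print(manip.current_clock())
E
```

```text
[ 1.5664407  -1.96962781  1.90817881] 0.004694171224311685
[-0.47914307  0.9192679  -1.58848059]
0.008 [-0.19029097 -0.92216131  1.04314719]
0.005 [-0.67309988 -2.31465499  1.36840256]
0.002 [ 0.14226862 -1.80401968  2.33420845]
0 [-0.30095982 -2.71066348  3.76783573]
13.6833
```

View pics/s2.png

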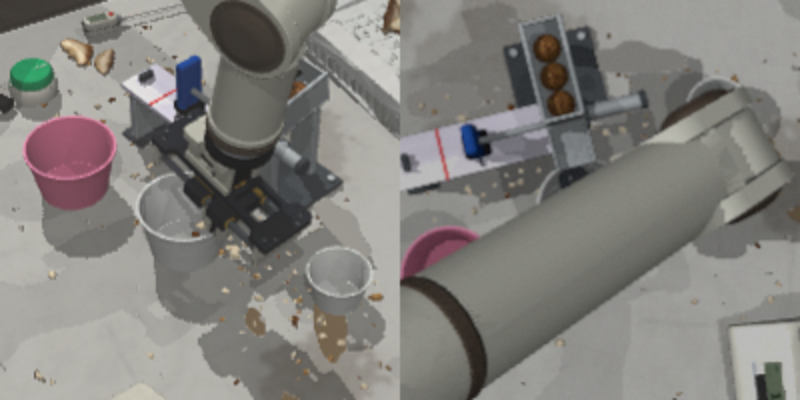

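The tub stands under the lip, resting on the table with about 4 N, and the walnuts are untouched. Now release, retreat and check.

```bash
python3 - <<'E'
from h import *
effector.open_jaws()
print(manip.current_force())
manip.servo_line(tubtcp(O-.100*EX,.03),vel=.06)
manip.servo_line(tubtcp(O-.110*EX,.22),vel=.15)
H=O+.105*EY
manip.move_pose(H+[0,0,.27],quat(-EY,-Z))
for n in("scene","top"): cv2.imwrite(f"pics/{n}3.png",viewer.get_image(n)[:,:,::-1])
a,b=cv2.imread("pics/scene3.png"),cv2.imread("pics/top3.png")
cv2.imwrite("pics/s3.png",cv2.resize(np.hstack([a[150:350,200:400],b[180:380,220:420]]),None,fx=2,fy=2))
rim(a,"scene",(255,225,325,290))
print(proj("scene",[*(O-.098*EX)[:2],.07]),manip.current_clock(),manip.current_tool_pos(),H)
E
```

```text
[-0.2546446   0.20500239 -0.39032936]
scene 175 tub [ 0.4266 -0.0007] R 0.0584 res 0.0058
scene 180 tub [ 0.4296 -0.004 ] R 0.0539 res 0.0009
scene 185 tub [ 0.4307 -0.0046] R 0.0544 res 0.0007
scene 190 tub [ 0.432  -0.0057] R 0.0549 res 0.0007
[[292.77391522 251.93008645]] 18.075 [0.50808105 0.11690492 0.26978265] [0.50834478 0.11898378 0.        ]
```

View pics/s3.png

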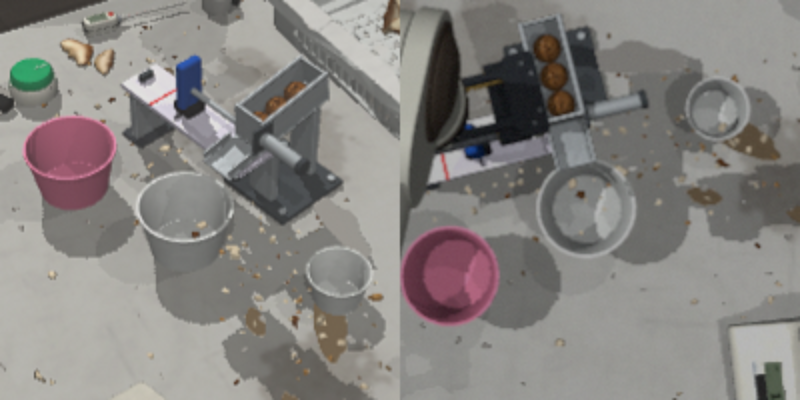

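The tub stands upright, its near rim just under the lip. I check its centre in both views relative to the lip.

```bash
python3 - <<'E'
from h import *
b=cv2.imread("pics/top3.png");a=cv2.imread("pics/scene3.png")
own=lambda P:((np.array(P[:2])-O[:2])@np.c_[EX[:2],EY[:2]]*1000).round(1)
for n,im,box,keep in(("top",b,(284,255,342,312),lambda p:p[1]>272),("scene",a,(262,232,322,290),lambda p:p[0]<308)):
    x0,y0,x1,y1=box;g=cv2.cvtColor(im[y0:y1,x0:x1],cv2.COLOR_BGR2GRAY)
    for c in(() if 0 else (np.array([.434,-.005]),)):
        # brightest edge along radial directions of the predicted rim
        P=[]
        for th in np.radians(np.arange(0,360,6)):
            r=np.arange(.048,.066,.0005); W=np.c_[c[0]+r*np.cos(th),c[1]+r*np.sin(th),.07+0*r]
            px=proj(n,W).astype(np.float32); v=cv2.remap(cv2.cvtColor(im,cv2.COLOR_BGR2GRAY),px[:,0],px[:,1],1)[:,0]
            i=int(np.argmax(v))
            if keep(px[i]) and abs(np.cos(th-yaw)-1)>.35: P.append(W[i,:2])
        P=np.array(P)
        for _ in range(3):
            q=np.linalg.lstsq(np.c_[2*P,np.ones(len(P))],(P**2).sum(1),rcond=None)[0]
            d=np.linalg.norm(P-q[:2],axis=1); rr=np.median(d); P=P[abs(d-rr)<.003]
        print(n,q[:2],"R",rr,len(P),"own",own(q))
print("lip top img own",own(onz("top",((299.8+315.5)/2,262.5),.1)))
# lip edge in scene crop s3: ~(205,150)-(238,178) -> px
print("lip scene own",own(onz("scene",(200+221/2,150+166/2),.1)))
E
```

```text
top [ 0.43526995 -0.0046945 ] R 0.054954422247152704 39 own [-99.6   1.4]
scene [ 0.4344237  -0.00657433] R 0.055628267315942455 37 own [-100.8   -0.2]
lip top img own [-50.2  -0.5]
lip scene own [-44.7  -3.4]
```

```bash
python3 - <<'E'
from h import *
H=O+.105*EY; q=quat(-EY,-Z)
manip.servo_line(H+[0,0,.139],q,vel=.1)
print(manip.current_force(),manip.current_tool_pos())
effector.close(f_grip=40); manip.sleep(.2)
p0=np.array(manip.current_tool_pos()); print(p0,manip.current_finger_gap(),manip.current_force())
im=viewer.get_image("scene");cv2.imwrite("pics/scene4.png",im[:,:,::-1])
manip.servo_line(H+.042*EY+[0,0,.139],vel=.06); manip.sleep(1.)
p1=np.array(manip.current_tool_pos()); f=np.array(manip.current_force())
print(p1,"moved",(p1-p0)@EY,"own y",(p1-O)@EY,"F along",f@EY,f,manip.current_finger_gap(),manip.current_clock())
for n in("scene","top"): cv2.imwrite(f"pics/{n}5.png",viewer.get_image(n)[:,:,::-1])
a,b=cv2.imread("pics/scene5.png"),cv2.imread("pics/top5.png")
cv2.imwrite("pics/s5.png",np.hstack([cv2.resize(a[170:290,240:340],None,fx=4,fy=4,interpolation=2),cv2.resize(b[180:330,230:330],None,fx=3.2,fy=3.2,interpolation=2)]))if 0 else cv2.imwrite("pics/s5.png",cv2.resize(np.hstack([a[165:305,240:340],b[190:330,230:330]]),None,fx=4,fy=4,interpolation=2))
E
```

```text
[-0.3107617  -0.11023606 -0.50044071] [0.50886101 0.11906424 0.13956318]
[0.50852001 0.11825528 0.1390075 ] 0.013393224416740332 [ 0.74639032 -4.67684118 -1.74301277]
[0.49915856 0.15678285 0.1389959 ] moved 0.03964781378145663 own y 0.1438985371650629 F along -11.040503663645836 [  3.63031633 -10.48661313  -3.35943168] 0.013029831810956882 22.8333
```

View pics/s5.png

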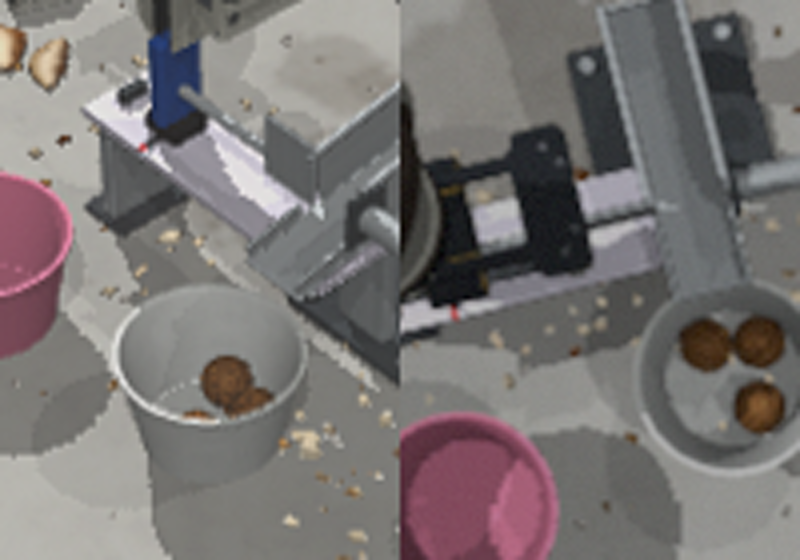

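All three walnuts lie in the tub, and the black pointer covers the red line near scene px (276,202). I check the pull to sub-pixel level by matching the handle foot between the shut and pulled pictures.

```bash
python3 - <<'E'
from h import *
H=O+.105*EY; u=8
f=proj("scene",[H+[0,0,.112],H+.042*EY+[0,0,.112]]); d=f[1]-f[0]; print("foot px",f,"42mm =",d,np.linalg.norm(d))
up=lambda n:cv2.resize(cv2.imread(f"pics/{n}.png")[150:260,250:340],None,fx=u,fy=u,interpolation=cv2.INTER_CUBIC)
A0=up("scene3");x,y=((f[0]-[250,150])*u).astype(int)
T=A0[y-7*u:y+6*u,x-6*u:x+7*u]
cv2.imwrite("pics/tpl.png",T)
for n in("scene4","scene5"):
    r=cv2.matchTemplate(up(n),T,cv2.TM_CCOEFF_NORMED);_,s,_,l=cv2.minMaxLoc(r)
    m=(np.array(l)-[x-6*u,y-7*u])/u; print(n,s,"shift",m,"mm",42*(m@d)/(d@d),"perp",np.cross(m,d)/np.linalg.norm(d))
a=cv2.imread("pics/scene5.png")[180:215,255:305];b=cv2.imread("pics/scene3.png")[180:215,255:305]
cv2.imwrite("pics/s6.png",cv2.resize(np.vstack([b,a]),None,fx=8,fy=8,interpolation=0))
E
```

```text
foot px [[294.45208892 198.59975608]
 [283.45126201 190.49346297]] 42mm = [-11.00082691  -8.1062931 ] 13.664925196287307
scene4 0.9799880385398865 shift [-0.25  -0.125] mm 0.8464979835481677 perp 0.04767460509365129
scene5 0.968864917755127 shift [-10.625  -7.75 ] mm 40.420447243433074 perp 0.06388294617515154<stdin>:10: DeprecationWarning: Arrays of 2-dimensional vectors are deprecated. Use arrays of 3-dimensional vectors instead. (deprecated in NumPy 2.0)
```

View pics/s6.png

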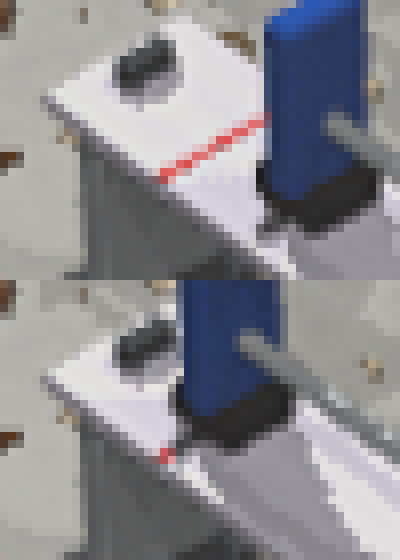

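The image and the arm reading both give 40.4 mm of pull, so I add 1.6 mm, verify and hand in.

```bash
python3 - <<'E'
from h import *
H=O+.105*EY; p1=np.array(manip.current_tool_pos())
manip.servo_line(H+.0437*EY+[0,0,.139],vel=.02); manip.sleep(.5)
p=np.array(manip.current_tool_pos()); pull=.0404+(p-p1)@EY; print("pull",pull)
if abs(pull-.042)>.0005:
    manip.servo_line(H+(.0437+.042-pull)*EY+[0,0,.139],vel=.02); manip.sleep(.5)
    pull=.0404+(np.array(manip.current_tool_pos())-p1)@EY; print("pull",pull)
cv2.imwrite("pics/scene7.png",viewer.get_image("scene")[:,:,::-1])
f=proj("scene",[H+[0,0,.112],H+.042*EY+[0,0,.112]]); d=f[1]-f[0]; u=8
up=lambda n:cv2.resize(cv2.imread(f"pics/{n}.png")[150:260,250:340],None,fx=u,fy=u,interpolation=cv2.INTER_CUBIC)
x,y=((f[0]-[250,150])*u).astype(int);T=up("scene3")[y-7*u:y+6*u,x-6*u:x+7*u]
l=cv2.minMaxLoc(cv2.matchTemplate(up("scene7"),T,5))[3]; m=(np.array(l)-[x-6*u,y-7*u])/u; print("img mm",42*(m@d)/(d@d))
print(manip.current_finger_gap(),np.array(manip.current_force())@EY,manip.current_clock())
if abs(pull-.042)<.001: print(manip.hand_in())
E
```

```text
pull 0.0420009953374804
img mm 42.113443210529404
0.013209836189780166 -10.720646481973388 23.7333
the job is handed in; nothing more can be done
None
```

The tub stands under the chute with all three walnuts in it; I handed the job in at about 24 s, still gripping the handle with the gate pulled 42 mm, at the red line.

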